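# Clamp a chair rail in the bench clamp

## Task

Lay the planed wooden rail flat on the base of the screw clamp, running straight in under the screw, and slide its end gently home against the stop at the back. Then hold the T-handle and turn it clockwise (seen from above) until it goes clearly stiffer and the rail is held firmly, without forcing it, and let go. Leave the other things on the bench where they are.

Things in the scene. Friction and masses are not known exactly. Their poses are not given: they have to be found in the camera images.
- rail: Loose planed wooden chair rail, a straight bar 200 x 40 x 30 mm (x along its length, y across, z up), 0.15 kg, the same at both ends. Origin: centre of its underside. It starts lying flat on the bench.
- clamp: Fixed bench clamp of grey steel; origin on the bench top, z up, x from its open front to its back stop. Flat base 10 mm thick, x -80 to +140, y -58 to +58 mm. Screw axis at x +70, y 0. Portal over it: posts 30 x 18 mm at y +-47 (free between: y -38 to +38), crossbar at 74 to 92 mm height; a nut below it reaches down to 68 mm, a collar above it up to 98 mm.
- stop: Steel back stop on the clamp's base, 64 mm wide, 34 mm high; origin: middle of the lower edge of its front face (clamp x +110, y 0, z +10 mm); axes as the clamp's. Push the rail against it with about 5 N, never over 40 N.
- rail_home (a point): Where the rail's origin belongs: rail lying straight on the base and touching the stop (clamp x +10, y 0, z +10 mm; x axis as the clamp's). Its near end then sticks out 10 mm past the base's front edge. Home means within 6 mm along x, 10 mm sideways and 0.1 rad.
- screw: Vertical 12 mm steel spindle with the T-handle on top and a round pressure pad, 28 mm across, below; it only goes up and down. Origin: centre of the handle's bar, 140 mm above the bench or a little less. A lock nut sets the pad differently each run (+-2.5 mm), so no pose tells its height: the gap over a rail on the base is 2.5 to 9 mm at first, and the pad meets it after 1.1 to 3.5 rad.
- t_handle (a joint): Handle angle, rad; grows clockwise from above, lowering screw and handle 2.5 mm per rad. Starts at 0 to 0.3, range -0.3 to 9, stays where left. Drag while turning 0.22 N m; with the pad on the rail each further rad adds 0.19 N m and 75 N of clamping force. Firm from 35 N, bruised over 95 N: aim at 65 N, a rise of 0.16 N m while turning, or about 0.08 read at a standstill (friction holds the rest).
- t_handle_mid (a point): Centre of the T-handle's bar, on the screw axis. The bar is round steel, 14 mm thick, 92 mm long, with 19 mm balls at its ends, level along this point's x axis; z up. The spindle under its middle is 12 mm thick, so jaws can close on the bar's middle. At the start it lies across the clamp (within 0.35 rad of the clamp's y), 42 mm above the collar; it turns and sinks with the handle.
- tape_measure: Bystander: yellow tape measure, 32 x 74 x 58 mm. Origin: centre of its underside. Leave it alone.
- sanding_block: Bystander: brown cork sanding block, 59 x 101 x 32 mm. Origin: centre of its underside. Leave it alone.

How it is judged:
By the outcome, as a careful person would: the job done as asked, in the order asked, and still so for the second after the job is handed in, with the robot touching nothing.
It also fails if it takes over 72 s, if anything falls off the work surface, if the arm or the gripper's body presses on something with over 40 N, if the wrist force passes 120 N, or if a joint passes its speed limit or range.

## Robot

A 6-joint arm with a two-finger parallel gripper is mounted at the origin on a cart in front of the work surface, level with it; the furniture and walls round the work are solid. World frame = base frame: x ahead of the robot, y to its left, z up, the work surface at z = 0. Lengths are in m, angles in rad, forces in N, time in s.
With the tool pointing down it reaches from about 0.325 to 0.9 m from the base axis. Payload 6.1 kg.
Tool frame: the origin (TCP) lies midway between the tips of the shut fingers; the grasp point (between the pads) lies 19 mm behind it; z points along the fingers, y is the direction in which the jaws open and shut (so a half turn about z gives the same grasp; the last joint's range is limited). The gripper opens to 87 mm and grips with 3 to 60 N. Pads are 19 mm wide; open, the fingers measure 117 mm over their backs; the gripper's body (75 mm by 190 mm) begins 51 mm behind the grasp point.
Start: joints at [-1.473, 0.22, 1.526, -0, 1.395, -0.126], TCP at [0.139, -0.609, 0.223] pointing down, gripper open.
Joint ranges: [-2.98, 2.98], [-0.91, 2.08], [0.09, 2.57], [-1.24, 4.39], [0.2, 2.65], [-2.68, 2.68]. Speed limits (rad/s): [2.57, 2.57, 3.01, 3.14, 3.14, 3.14].

## Interface

Orientations are given as a unit quaternion [w, x, y, z].
In Python, from bench import ctrl, imaging, ticket gives the robot as it stands. Calls block until the motion is done:
- ctrl.move_ptp(position, orientation): joint-space move of the TCP to a pose.
- ctrl.servo_line(position, ori=None, max_speed=0.15, guard=None): straight line of the TCP; ori=None keeps the orientation; max_speed is the mean speed in m/s. With guard (N) it stops when the force on the tool has changed by that much, and returns True; else False.
- ctrl.movej(angles): joint-space move.
- ctrl.let_go() and ctrl.close_gripper(grip_force=None): open the fingers fully, or close them until they stop; grip_force is the grip in N (None keeps the last).
- ctrl.wait(seconds).
- ctrl.solve_ik(position, orientation): joint angles nearest the present ones, or None.
- ctrl.sense(): the state.
- imaging.read_camera(name): name is "scene" or "side" or "wrist"; returns a dict with "image" (400x640x3 uint8, blue, green, red), "z_map" (400x640 float32, m along the optical axis (not along the pixel's ray), 0 where there is no reading), "mtx" (3x3 intrinsics, pixels), "world_from_camera" (4x4, takes a point from camera to world coordinates). Camera axes: x right, y down, z forward; pixel columns grow to the right and rows downward; lengths in m; the calibration is good to about 2 mm. The wrist camera is an equidistant fisheye: a pixel r from the principal point sees the ray r / f radians off the axis. A picture is of the moment at which its call begins.
A pose or a line that the arm cannot do raises ctrl.MotionError and nothing moves.
- ticket.sign_off(): hands the job in, once; it reports no verdict.
The state is a dict: "clock": time; "qpos": joint angles; "joint_vel": joint speeds; "effort": joint torques, N m; "ee_pos": TCP position; "tcp_rot": TCP orientation; "wrist_force": force on the tool from outside, world axes, zero at the start; "wrist_torque": the same for the moment, N m; "grip_width": finger opening in m.
Only numpy, scipy, OpenCV 4.12 (cv2) and the standard library are available. Lean on these libraries where they do the work, as an engineer would, in place of code of your own. Each camera call takes 0.05 s, during which the arm holds its last target. There are 200 camera calls.

## Working session

There is one attempt and no reset: what is moved stays moved. The work goes in short steps, each a Python script; the robot and the scene stay as the last script left them, time stands still between calls to the robot, and variables do not carry over. Pictures are saved under pics/ and viewed, about 8 in all and at most 12, crops included, and the job is handed in when it is done.

```bash
ls; mkdir -p pics; cat > h.py <<'E'
import numpy as np, cv2
from bench import ctrl, imaging, ticket
def cloud(c):
    z=c["z_map"];K=c["mtx"];v,u=np.mgrid[:400,:640]
    p=np.stack([(u-K[0,2])/K[0,0]*z,(v-K[1,2])/K[1,1]*z,z],-1)
    T=c["world_from_camera"];return p@T[:3,:3].T+T[:3,3]
def save(n,img): cv2.imwrite(f"pics/{n}.png",img)
def down(yaw): # tool y axis at angle yaw in world, z down
    y=np.array([np.cos(yaw),np.sin(yaw),0]);z=np.array([0,0,-1.]);x=np.cross(y,z)
    from scipy.spatial.transform import Rotation as R
    q=R.from_matrix(np.stack([x,y,z],1)).as_quat();return [q[3],q[0],q[1],q[2]]
E
python3 - <<'E'
from h import *
a=imaging.read_camera("scene");b=imaging.read_camera("side")
np.savez("c0.npz",a=a["image"],pa=cloud(a),b=b["image"],pb=cloud(b))
save("p1",a["image"]);save("p2",b["image"])
for c in (a,b): print(c["mtx"],c["world_from_camera"].round(3),(c["z_map"]>0).mean())
print(ctrl.sense())
E
```

```text
pics
[[499.17474011   0.         306.39754361]
 [  0.         499.17474011 206.10951269]
 [  0.           0.           1.        ]] [[ 0.772 -0.469  0.429  0.198]
 [-0.635 -0.558  0.534 -0.49 ]
 [-0.011 -0.685 -0.729  0.761]
 [ 0.     0.     0.     1.   ]] 0.9961171875
[[361.79168819   0.         318.95807803]
 [  0.         361.79168819 201.08202833]
 [  0.           0.           1.        ]] [[-0.998 -0.049  0.032  0.581]
 [-0.055  0.632 -0.773  0.65 ]
 [ 0.017 -0.774 -0.633  0.652]
 [ 0.     0.     0.     1.   ]] 0.99615234375
{'clock': 0.1, 'qpos': array([-1.47307680e+00,  2.21170492e-01,  1.52749729e+00,  2.52950696e-06,
        1.39472875e+00, -1.26100400e-01]), 'joint_vel': array([ 0.00092858, -0.00182351, -0.00332453,  0.00064915, -0.00131392,
       -0.0010831 ]), 'effort': array([ 8.96726124e-04, -4.95946705e+01, -3.88519084e+01,  7.02081621e-02,
        5.15400607e-02, -5.19254911e-05]), 'ee_pos': array([ 0.13866316, -0.60883866,  0.22153197]), 'tcp_rot': array([-9.01828108e-04,  9.93744233e-01,  1.11676252e-01,  1.40433197e-05]), 'wrist_force': array([-0.00488607, -0.18817449, -0.3056506 ]), 'wrist_torque': array([ 0.00083851,  0.05040022, -0.00027819]), 'grip_width': 0.08734867063326396}
```

View pics/p1.png

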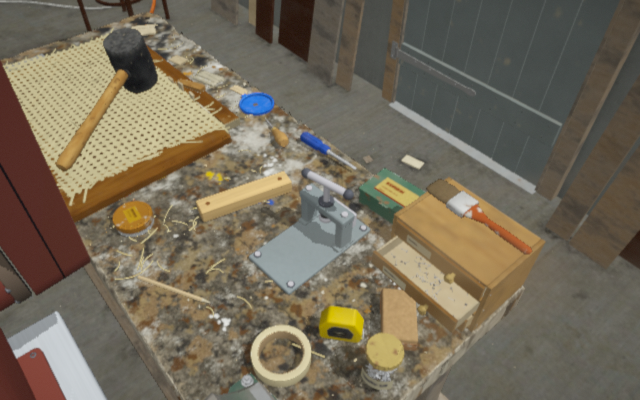

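View pics/p2.png

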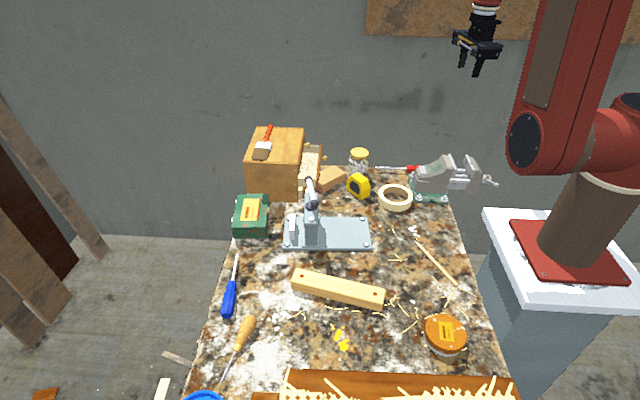

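The scene view shows the rail around px (245,197), the clamp base around (310,250) and the T-handle around (328,185). The side view shows the clamp opening towards the robot (+x is its back), with the rail at (338,288) and the handle at (310,190).

```bash
python3 - <<'E'
from h import *
d=np.load("c0.npz")
def rect(p,n):
    (c,s,a)=cv2.minAreaRect((p[:,:2]*1000).astype(np.float32)); print(n,len(p),np.round(c,1),np.round(s,1),round(a,2),"medz",np.median(p[:,2]).round(4),"mean",p.mean(0).round(4))
def blob(m,seed,er=0):
    m=m.astype(np.uint8)
    if er: m=cv2.morphologyEx(m,cv2.MORPH_OPEN,np.ones((3,3)))
    k,l,s,c=cv2.connectedComponentsWithStats(m,connectivity=4)
    u0,v0=seed; sub=l[v0-6:v0+7,u0-6:u0+7];sub=sub[sub>0]
    return l==np.bincount(sub).argmax()
for n,pn,rs,cs,hs in (("a","pa",(245,197),(290,265),(328,185)),("b","pb",(338,285),(345,235),(311,193))):
    im=d[n];p=d[pn];hsv=cv2.cvtColor(im,cv2.COLOR_BGR2HSV)
    z=p[...,2]
    m=blob((abs(z-.03)<.006),rs,1);rect(p[m],n+" rail")
    m=blob((abs(z-.010)<.005)&(hsv[...,1]<70),cs,1);rect(p[m],n+" base")
    m=blob((z>.118)&(z<.17),hs);rect(p[m],n+" handle"); q=p[m]
    print(" z range",q[:,2].min(),q[:,2].max()); x=q[:,:2]-q[:,:2].mean(0);u,s,vt=np.linalg.svd(x,full_matrices=False);print(" ang",np.arctan2(vt[0,1],vt[0,0]))
    # crossbar top
    m=blob((abs(z-.092)<.004),(hs[0],hs[1]+10 if n=="a" else hs[1]+5)) if 0 else ((abs(z-.092)<.005)&(hsv[...,1]<70)&(p[...,0]>.4)&(p[...,0]<.8)&(abs(p[...,1]+.15)<.3));print(m.sum(),p[m].mean(0) if m.any() else '')
    for nm,zz in (("tape",.058),):
        mm=(hsv[...,0]>20)&(hsv[...,0]<33)&(hsv[...,1]>170)&(z>.02)&(z<.07);rect(p[mm],nm)
    # all tall things near
    mm=(z>.06)&(p[...,0]>.3)&(p[...,0]<1)&(abs(p[...,1])<.5);print("tall",p[mm].min(0),p[mm].max(0))
ws=[(cloud,)]
E
```

```text
a rail 1404 [557.3 162.2] [ 45.2 199.7] 76.85 medz 0.0291 mean [0.5535 0.1609 0.029 ]
a base 3895 [564.4 -19.8] [176.6 117.3] 3.92 medz 0.0095 mean [ 0.5509 -0.0229  0.0095]
a handle 510 [625.5 -15.6] [ 18.7 109.7] 12.02 medz 0.1439 mean [ 0.6243 -0.0185  0.1421]
 z range 0.11838530373045641 0.1515149531609732
 ang -1.3388241957402163
723 [ 0.6238867  -0.02119645  0.09148031]
tape 1118 [424.9  23. ] [ 52.7 540.1] 19.6 medz 0.0518 mean [ 0.4764 -0.1276  0.0464]
tall [ 0.30002859 -0.33771757  0.06001743] [0.81783898 0.49979792 0.15151495]
b rail 1521 [558.9 167.4] [ 41.8 199.5] 76.65 medz 0.0292 mean [0.5566 0.1699 0.0291]
b base 1711 [556.  -16.3] [154.8 119.2] 3.63 medz 0.0092 mean [ 0.5462 -0.0106  0.0092]
b handle 216 [627.8  -8.3] [ 17.  106.6] 13.24 medz 0.1446 mean [ 0.6275 -0.0042  0.1435]
 z range 0.1195836622954326 0.1493713848282877
 ang 1.8038142415410432
304 [0.62791651 0.00742685 0.09135394]
tape 500 [425.1  30.7] [ 50.2 523.6] 19.69 medz 0.0275 mean [0.4263 0.033  0.0362]
tall [ 0.30002855 -0.33742604  0.06005213] [0.81848796 0.04902912 0.14937138]
```

```bash
cat >> h.py <<'E'
def wcloud(c):
    z=c["z_map"];K=c["mtx"];v,u=np.mgrid[:400,:640]
    a=(u-K[0,2])/K[0,0];b=(v-K[1,2])/K[1,1];r=np.hypot(a,b)+1e-9
    s=np.tan(np.minimum(r,1.5))/r
    p=np.stack([a*s*z,b*s*z,z],-1);T=c["world_from_camera"];return p@T[:3,:3].T+T[:3,3]
E
python3 - <<'E'
from h import *
d2=np.deg2rad
for y in (-77,77,90,103,180,0):
    print(y,[None if s is None else s.round(2) for s in (ctrl.solve_ik([.5,.1,.33],down(d2(y))),ctrl.solve_ik([.626,-.013,.16],down(d2(y))))])
ctrl.move_ptp([.5,.07,.33],down(d2(-90) if ctrl.solve_ik([.5,.07,.33],down(d2(-90))) is not None else d2(90)))
c=imaging.read_camera("wrist");save("p3",c["image"]);p=wcloud(c)
np.savez("c1.npz",c=c["image"],p=p)
print(c["mtx"],c["world_from_camera"].round(3));s=ctrl.sense();print(s["clock"],s["qpos"],s["ee_pos"],s["tcp_rot"])
E
```

```text
-77 [array([ 0.04, -0.11,  1.67, -0.  ,  1.58,  1.39]), array([-0.15,  0.27,  1.59, -0.  ,  1.28,  1.2 ])]
77 [array([ 0.04, -0.11,  1.67, -0.  ,  1.58, -1.3 ]), array([-0.15,  0.27,  1.59, -0.  ,  1.28, -1.49])]
90 [array([ 0.04, -0.11,  1.67, -0.  ,  1.58, -1.53]), array([-0.15,  0.27,  1.59, -0.  ,  1.28, -1.72])]
103 [array([ 0.04, -0.11,  1.67, -0.  ,  1.58, -1.76]), array([-0.15,  0.27,  1.59, -0.  ,  1.28, -1.94])]
180 [None, None]
0 [array([ 0.04, -0.11,  1.67, -0.  ,  1.58,  0.04]), array([-0.15,  0.27,  1.59, -0.  ,  1.28, -0.15])]
[[309.70691629   0.         321.76434086]
 [  0.         309.70691629 203.44332017]
 [  0.           0.           1.        ]] [[-0.001 -0.963 -0.271  0.575]
 [-1.     0.001  0.     0.069]
 [ 0.     0.271 -0.963  0.492]
 [ 0.     0.     0.     1.   ]]
2.8917 [-1.84178104e-02 -1.20089155e-01  1.68150353e+00 -1.21638010e-04
  1.58047090e+00  1.55338814e+00] [0.50011945 0.0693595  0.32981438] [ 5.81857465e-05  9.99999860e-01 -5.05389531e-04 -1.47377521e-04]
```

View pics/p3.png

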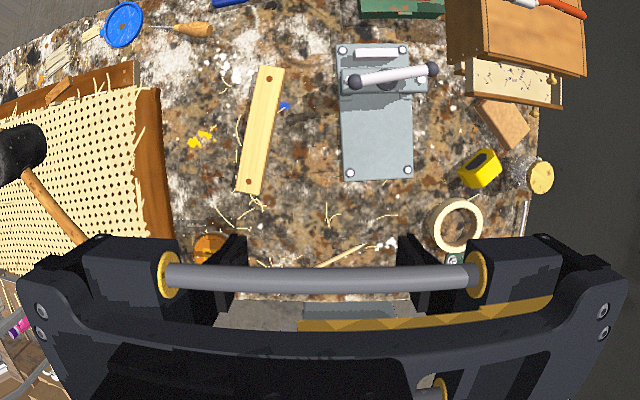

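Wrist view: rail at px (260,130), clamp base at (378,145), handle bar from (355,82) to (432,69) with the stop behind it, tape at (480,168) and cork block at (503,125).

```bash
cat > meas.py <<'E'
from h import *
def blob(m,seed):
    m=cv2.morphologyEx(m.astype(np.uint8),cv2.MORPH_OPEN,np.ones((3,3)))
    l=cv2.connectedComponents(m,connectivity=4)[1]
    u0,v0=seed; sub=l[v0-6:v0+7,u0-6:u0+7];sub=sub[sub>0]
    return l==np.bincount(sub).argmax()
def rect(p,n):
    (c,s,a)=cv2.minAreaRect((p[:,:2]*1000).astype(np.float32)); print(n,len(p),np.round(c,1),np.round(s,1),round(a,2),"z",np.median(p[:,2]).round(4),np.percentile(p[:,2],[2,98]).round(4))
E
python3 - <<'E'
from meas import *
d=np.load("c1.npz");p=d["p"];im=d["c"];z=p[...,2];hsv=cv2.cvtColor(im,cv2.COLOR_BGR2HSV)
rect(p[blob(abs(z-.03)<.005,(260,130))],"rail")
m=blob((abs(z-.01)<.004)&(hsv[...,1]<70),(378,145));rect(p[m],"base")
m=blob((z>.118)&(z<.17),(395,76));rect(p[m],"handle")
roi=(p[...,0]>.6)&(p[...,0]<.75)&(abs(p[...,1]+.01)<.09)
rect(p[roi&(abs(z-.044)<.004)],"stop"); rect(p[roi&(abs(z-.092)<.004)],"bar")
rect(p[(hsv[...,0]>18)&(hsv[...,0]<33)&(hsv[...,1]>170)&(z>.045)&(z<.07)&(p[...,1]<-.08)&(p[...,1]>-.2)],"tape")
# scan across rail mid from gradient: side-edges 
E
```

```text
rail 3316 [558.9 164.5] [ 41.4 200.8] 76.91 z 0.0302 [0.0277 0.032 ]
base 5950 [547.8 -18.7] [138.5 117.4] 3.34 z 0.0102 [0.0082 0.0122]
handle 1147 [627.9 -12.9] [ 17.9 108.8] 13.11 z 0.1461 [0.1405 0.1496]
stop 758 [681.4 -25.1] [110.  168.7] 75.93 z 0.0432 [0.0404 0.0458]
bar 1010 [627.9 -13.2] [ 34.9 115.4] 2.87 z 0.092 [0.0887 0.0943]
tape 468 [ 501.6 -190.2] [30.5 50.5] 39.93 z 0.0573 [0.0457 0.0597]
```

```bash
cat >> h.py <<'E'
C0=np.array([.558,-.0176]);TH=0.061
def W(x,y=0): return C0+np.array([x*np.cos(TH)-y*np.sin(TH),x*np.sin(TH)+y*np.cos(TH)])
def st(n=""):
    s=ctrl.sense();print(n,"t",round(s["clock"],2),s["ee_pos"].round(4),"F",s["wrist_force"].round(2),"M",s["wrist_torque"].round(3),"g",round(s["grip_width"],4),"j6",s["qpos"][5].round(3));return s
E
python3 - <<'E'
from h import *
q=down(np.deg2rad(-103.1))
ctrl.move_ptp([.5249,.1724,.09],q)
ctrl.servo_line([.5249,.1724,.008],max_speed=.08,guard=8);st("down")
ctrl.close_gripper(35);st("closed")
ctrl.servo_line([.5249,.1724,.09],max_speed=.12);st("up")
q=down(TH-np.pi/2)
ctrl.move_ptp([*W(-.125),.09],q)
ctrl.servo_line([*W(-.10),.045],max_speed=.1);st("over")
c=imaging.read_camera("wrist");save("p4",c["image"]);np.savez("c2.npz",c=c["image"],p=wcloud(c))
c=imaging.read_camera("side");save("p4s",c["image"][120:320,180:480])
E
```

```text
down t 5.09 [0.5255 0.1725 0.0086] F [-0.71  0.66 -0.04] M [ 0.011  0.095 -0.017] g 0.0871 j6 1.974
closed t 5.93 [0.5249 0.1724 0.008 ] F [ 0.34  0.47 -0.38] M [ 0.082  0.03  -0.004] g 0.0397 j6 1.974
up t 6.77 [0.5241 0.1722 0.0892] F [ 0.36 -0.31 -1.59] M [ 0.071  0.115 -0.055] g 0.0399 j6 1.974
over t 8.31 [ 0.4583 -0.0233  0.045 ] F [ 0.04  0.07 -0.91] M [-0.014  0.123  0.036] g 0.0397 j6 1.286
```

View pics/p4.png

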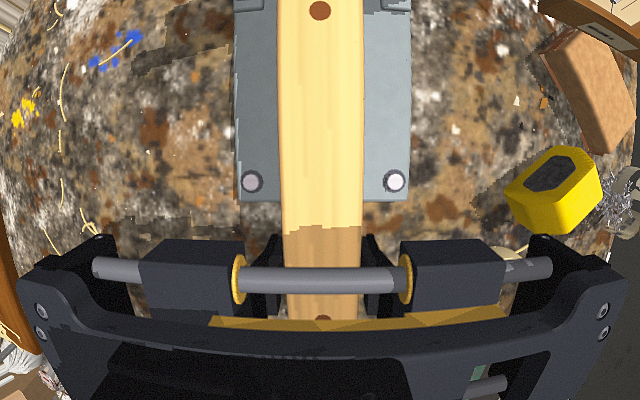

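The rail (px 280–363) is centred between the base edges (235–410) and parallel to them. I'll lower it and slide it home.

```bash
python3 - <<'E'
from h import *
ctrl.servo_line([*W(-.10),.022],max_speed=.06);st("pre")
print(ctrl.servo_line([*W(-.10),.014],max_speed=.015,guard=4));s=st("down")
# let it settle flat, then regrip
ctrl.let_go();ctrl.wait(.2);ctrl.close_gripper(25);st("regrip")
z=s["ee_pos"][2]+.0003
ctrl.servo_line([*W(-.045),z],max_speed=.06,guard=15);st("slid")
print(ctrl.servo_line([*W(-.015),z],max_speed=.012,guard=5));s=st("home?")
x=(s["ee_pos"][:2]-C0)@[np.cos(TH),np.sin(TH)];print("grip clamp x",x)
E
```

```text
pre t 8.94 [ 0.4577 -0.0236  0.0215] F [ 0.25 -0.42 -1.73] M [0.077 0.087 0.003] g 0.0397 j6 1.286
True
down t 9.29 [ 0.4587 -0.0237  0.019 ] F [-0.36  0.63  3.59] M [-0.022 -0.004  0.001] g 0.0401 j6 1.286
regrip t 11.36 [ 0.4573 -0.0235  0.0178] F [-1.13 -0.18 -0.27] M [-0.007  0.043 -0.012] g 0.0397 j6 1.286
slid t 12.44 [ 0.5126 -0.0203  0.019 ] F [ 0.05 -0.42 -1.47] M [-0.029  0.166  0.003] g 0.0396 j6 1.316
True
home? t 13.47 [ 0.5195 -0.0197  0.0182] F [ 0.64  0.13 -0.87] M [-0.033 -0.24   0.007] g 0.0399 j6 1.321
grip clamp x -0.038552870973705626
```

```bash
python3 - <<'E'
from h import *
for i in range(3):
    hit=ctrl.servo_line([*W(-.012),.0183],max_speed=.012,guard=5);s=st(hit)
    print("grip clamp x",(s["ee_pos"][:2]-C0)@[np.cos(TH),np.sin(TH)])
    ctrl.wait(.15);st()
    if not hit: break
c=imaging.read_camera("scene");a=c["image"][150:310,220:420];save("p5",cv2.resize(a,None,fx=3.5,fy=3.5,interpolation=cv2.INTER_CUBIC))
E
```

```text
True t 13.95 [ 0.5194 -0.0196  0.0179] F [-1.02  0.27  4.94] M [ 0.04  -0.084  0.009] g 0.0401 j6 1.321
grip clamp x -0.03869933411942136
 t 14.1 [ 0.5193 -0.0196  0.0178] F [0.19 0.46 5.89] M [ 0.021 -0.06  -0.001] g 0.0395 j6 1.321
True t 14.55 [ 0.5193 -0.0196  0.0178] F [-1.04 -0.26  3.86] M [-0.078 -0.093  0.069] g 0.04 j6 1.321
grip clamp x -0.0387292851059836
 t 14.7 [ 0.5193 -0.0196  0.0178] F [-1.47 -0.06  4.8 ] M [-0.014 -0.054  0.053] g 0.0402 j6 1.321
True t 15.12 [ 0.5193 -0.0196  0.0178] F [-1.27  0.75  4.87] M [-0.024 -0.112  0.032] g 0.0402 j6 1.321
grip clamp x -0.038722119481125736
 t 15.28 [ 0.5193 -0.0197  0.0178] F [-0.94  0.16  3.33] M [-0.021 -0.15   0.021] g 0.0398 j6 1.321
```

View pics/p5.png

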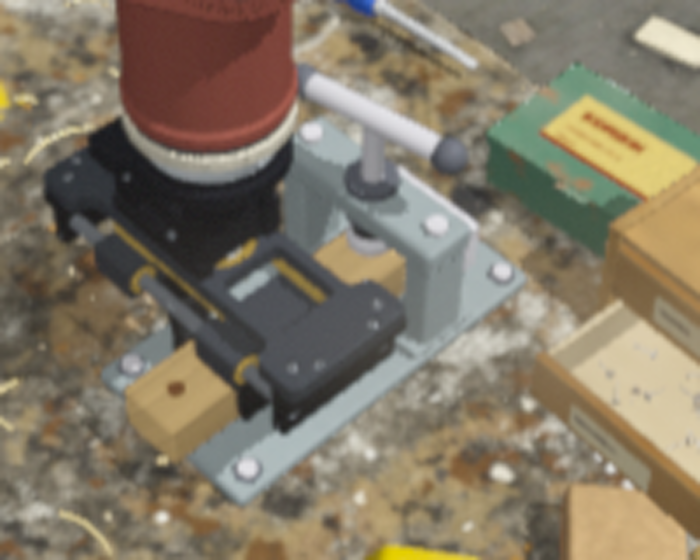

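The crop shows the rail under the pad with its near end at about px (155,420), just past the base's front edge. I'll measure whether it is already home.

```bash
python3 - <<'E'
from meas import *
c=imaging.read_camera("scene");w=imaging.read_camera("wrist");np.savez("c3.npz",a=c["image"],b=w["image"])
R=np.array([[np.cos(TH),np.sin(TH)],[-np.sin(TH),np.cos(TH)]])
for n,p,im in (("scene",cloud(c),c["image"]),("wrist",wcloud(w),w["image"])):
    xy=(p[...,:2]-C0)@R.T;z=p[...,2];h=cv2.cvtColor(im,cv2.COLOR_BGR2HSV)
    m=(abs(z-.04)<.003)&(h[...,1]>60)&(h[...,0]>8)&(h[...,0]<30)&(xy[...,0]<.1)&(xy[...,0]>-.15)&(abs(xy[...,1])<.04)
    q=xy[m];print(n,m.sum(),"x",np.percentile(q[:,0],[.5,2,50,98,99.5]).round(4),"y",np.percentile(q[:,1],[1,50,99]).round(4),"z",np.median(z[m]))
    for lo,hi in ((-.1,-.07),(-.02,.02),(.02,.055)):
        s=q[(q[:,0]>lo)&(q[:,0]<hi)]
        if len(s)>20: print("  ",lo,len(s),np.percentile(s[:,1],[2,98]).round(4))
    m=(abs(z-.01)<.003)&(h[...,1]<70)&(abs(xy[...,0])<.12)&(abs(xy[...,1])<.07)
    print("  base front",np.percentile(xy[m][:,0],[.5,2]).round(4),"y",np.percentile(xy[m][:,1],[1,99]).round(4))
    m=(abs(z-.044)<.003)&(h[...,1]<50)&(xy[...,0]>.09)&(xy[...,0]<.14)&(abs(xy[...,1])<.04)
    if m.sum()>10: print("  stop",m.sum(),np.percentile(xy[m][:,0],[2,50,98]).round(4))
E
```

```text
scene 582 x [-0.0919 -0.0906 -0.0617  0.0719  0.0746] y [-0.0221 -0.004   0.0174] z 0.0394231262214374
   -0.1 213 [-0.0212  0.0154]
   0.02 86 [-0.016   0.0158]
  base front [-0.0811 -0.0799] y [-0.0604  0.0535]
  stop 48 [0.1178 0.12   0.1226]
wrist 18429 x [-0.0695 -0.0667  0.01    0.0566  0.0581] y [-0.0194  0.      0.0192] z 0.04017750698621264
   -0.1 44 [-0.0196  0.0192]
   -0.02 6794 [-0.0189  0.0186]
   0.02 6703 [-0.0186  0.0188]
  base front [-0.0511 -0.0421] y [-0.0566  0.0561]
```

```bash
python3 - <<'E'
from h import *
s=st()
ctrl.let_go();ctrl.wait(.15);st("open");ctrl.close_gripper(25);st("closed")
for g in (5,10):
    p=ctrl.sense()["ee_pos"];x0=(p[:2]-C0)@[np.cos(TH),np.sin(TH)]
    hit=ctrl.servo_line([*W(x0+.02),.0185],max_speed=.012,guard=g);s=st(hit)
    print("moved",(s["ee_pos"][:2]-C0)@[np.cos(TH),np.sin(TH)]-x0)
ctrl.let_go();ctrl.wait(.2);s=st("open")
p=s["ee_pos"]
ctrl.servo_line([p[0],p[1],.10],max_speed=.15)
ctrl.servo_line([*W(-.10),.20],max_speed=.25);st("back")
w=imaging.read_camera("wrist");save("p6",w["image"]);np.savez("c4.npz",c=w["image"],p=wcloud(w))
E
```

```text
t 15.43 [ 0.5193 -0.0196  0.0178] F [-0.69  0.73  3.89] M [ 0.032 -0.156  0.109] g 0.0402 j6 1.321
open t 16.6 [ 0.5194 -0.0197  0.0179] F [-0.07  0.53  0.01] M [ 0.036  0.002 -0.029] g 0.0865 j6 1.321
closed t 17.44 [ 0.5194 -0.0196  0.0179] F [0.39 0.3  0.14] M [0.032 0.058 0.037] g 0.04 j6 1.321
True t 17.89 [ 0.5201 -0.0196  0.0179] F [-0.51  0.65  5.46] M [-0.045 -0.037 -0.028] g 0.0399 j6 1.322
moved 0.0007811217497269152
True t 18.38 [ 0.5201 -0.0196  0.0179] F [-0.84 -0.46  4.39] M [ 0.039 -0.074  0.014] g 0.0397 j6 1.323
moved -3.563963259713837e-05
open t 19.61 [ 0.5197 -0.0195  0.0176] F [ 0.37 -0.99 -0.72] M [ 0.038 -0.044 -0.012] g 0.0869 j6 1.323
back t 20.93 [ 0.4579 -0.0236  0.1987] F [-0.81  0.1  -0.26] M [-0.002 -0.02  -0.014] g 0.0869 j6 1.288
```

View pics/p6.png

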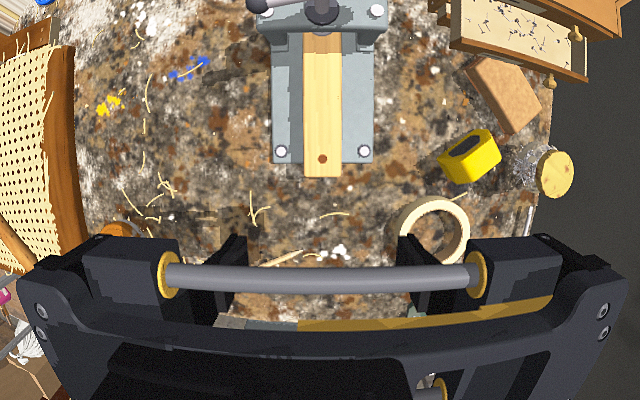

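The rail lies straight under the portal with its near end at px (322,177), about 10 mm past the base's front edge. Further pushes were blocked. I'll move to the handle next.

```bash
cat >> h.py <<'E'
AX=np.array([.6278,-.0133])
def yaw():
    from scipy.spatial.transform import Rotation as R
    w,x,y,z=ctrl.sense()["tcp_rot"];v=R.from_quat([x,y,z,w]).as_matrix()[:,1];return np.arctan2(v[1],v[0])
E
python3 - <<'E'
from meas import *
d=np.load("c4.npz");p=d["p"];h=cv2.cvtColor(d["c"],cv2.COLOR_BGR2HSV);z=p[...,2]
R=np.array([[np.cos(TH),np.sin(TH)],[-np.sin(TH),np.cos(TH)]]);xy=(p[...,:2]-C0)@R.T
q=np.dstack([xy,z])[(abs(z-.04)<.004)&(h[...,1]>60)&(xy[...,0]<.055)&(xy[...,0]>-.15)&(abs(xy[...,1])<.035)];rect(q,"rail in clamp")
q=np.dstack([xy,z])[(abs(z-.01)<.004)&(h[...,1]<70)&(abs(xy[...,0])<.12)&(abs(xy[...,1])<.07)];rect(q,"base in clamp")
y0=np.deg2rad(12.9)
ctrl.move_ptp([*AX,.235],down(y0))
c=imaging.read_camera("side");
ctrl.servo_line([*AX,.121],max_speed=.08,guard=6);st("at handle")
ctrl.close_gripper(8);st("soft");ctrl.wait(.2);st()
c=imaging.read_camera("side");save("p7",cv2.resize(c["image"][100:260,230:430],None,fx=3.5,fy=3.5,interpolation=cv2.INTER_CUBIC))
E
```

```text
rail in clamp 5251 [-17.   -0.3] [143.7  39.9] 0.35 z 0.0402 [0.0384 0.0418]
base in clamp 7504 [-3.7 -0.5] [151.7 117.1] 0.14 z 0.0103 [0.0084 0.0123]
at handle t 24.07 [ 0.6283 -0.0134  0.1217] F [-0.22  0.11  0.15] M [-0.001 -0.076 -0.046] g 0.0872 j6 -0.372
soft t 25.24 [ 0.6274 -0.0134  0.1209] F [-2.45 -0.32  2.  ] M [-0.116  0.294  0.018] g 0.0135 j6 -0.372
 t 25.44 [ 0.6274 -0.0134  0.1209] F [-3.33 -0.01  1.74] M [-0.14   0.442 -0.063] g 0.0134 j6 -0.372
```

View pics/p7.png

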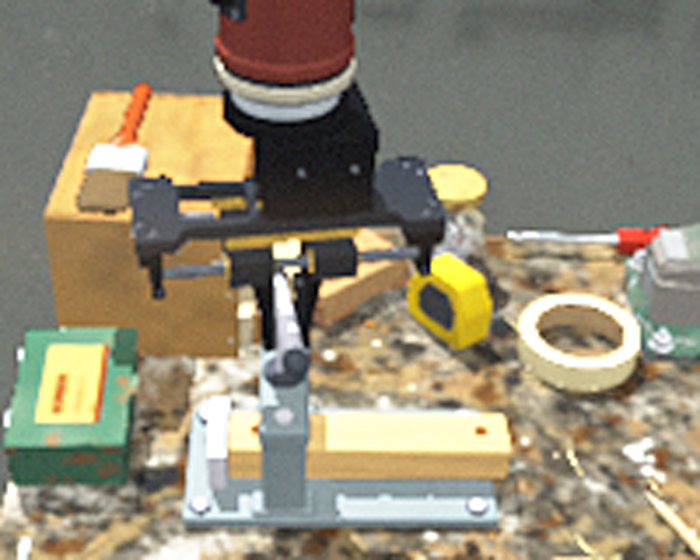

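The jaws are on the middle of the bar (px 285,290), and the rail's far end is against the white stop (px 228,430). I'll start turning, logging the torque.

```bash
cat >> h.py <<'E'
def avg(n=8):
    F=[];
    for _ in range(n):
        ctrl.wait(.02);s=ctrl.sense();F.append(np.r_[s["wrist_force"],s["wrist_torque"]])
    return np.mean(F,0)
def turn(y0,done,total,step,zc,ax):
    """turn clockwise from done to total, printing angle and mean moment"""
    while done<total-1e-6:
        done=min(done+step,total)
        ctrl.servo_line([*ax,zc-.0025*done],down(y0-done))
        a=avg();s=ctrl.sense();print(round(s["clock"],2),"cmd",round(done,2),"act",round(float((y0-yaw()+.5)%(2*np.pi)-.5),3),"F",a[:3].round(1),"M",a[3:].round(3))
    return done
E
python3 - <<'E'
from h import *
ctrl.close_gripper(45);print(avg().round(2))
s=ctrl.sense()["ee_pos"];print(s)
turn(np.deg2rad(12.9),0,.9,.15,.1209,AX)
st()
E
```

```text
[-5.09 -1.11  2.63 -0.19  0.72  0.04]
[ 0.62745131 -0.01335359  0.1209328 ]
26.27 cmd 0.15 act 0.15 F [-5.8 -1.5  3.7] M [-0.201  0.848 -0.03 ]
26.71 cmd 0.3 act 0.3 F [-5.9 -1.2  3.5] M [-0.209  0.934 -0.022]
27.14 cmd 0.45 act 0.45 F [-6.8 -1.3  4.5] M [-0.202  1.013 -0.04 ]
27.57 cmd 0.6 act 0.6 F [-7.4 -1.2  4.3] M [-0.203  1.081 -0.059]
28.01 cmd 0.75 act 0.75 F [-7.2 -0.4  4.8] M [-0.175  1.164 -0.021]
28.44 cmd 0.9 act 0.9 F [-8.1 -0.8  4.9] M [-0.165  1.216 -0.031]
 t 28.44 [ 0.6268 -0.0132  0.1186] F [-8.26 -1.13  5.1 ] M [-0.161  1.222 -0.055] g 0.0128 j6 0.528
```

```bash
python3 - <<'E'
from h import *
ax=AX+[-.0018,-.0002]
ctrl.servo_line([*ax,.1209+.0008-.0025*.9],down(np.deg2rad(12.9)-.9));print(avg().round(2))
turn(np.deg2rad(12.9),.9,1.8,.15,.1217,ax)
st()
E
```

```text
[ 5.97  0.24 -7.77  0.05 -0.94 -0.05]
29.26 cmd 1.05 act 1.05 F [ 5.1  0.6 -7.5] M [ 0.052 -0.854 -0.005]
29.69 cmd 1.2 act 1.198 F [ 5.2  0.6 -7.9] M [ 0.139 -0.895 -0.047]
30.12 cmd 1.35 act 1.348 F [ 5.2  1.4 -7.9] M [ 0.206 -0.877 -0.019]
30.56 cmd 1.5 act 1.498 F [ 4.9  1.3 -7.6] M [ 0.257 -0.822  0.002]
30.99 cmd 1.65 act 1.648 F [ 5.1  1.8 -7.9] M [ 0.326 -0.8   -0.017]
31.43 cmd 1.8 act 1.798 F [ 5.1  1.8 -7.4] M [ 0.394 -0.797 -0.002]
 t 31.43 [ 0.6264 -0.0127  0.1166] F [ 4.68  2.05 -7.82] M [ 0.411 -0.788 -0.019] g 0.0125 j6 1.425
```

```bash
python3 - <<'E'
from h import *
ax=AX+[-.0011,-.0003]
ctrl.servo_line([*ax,.1212-.0025*1.8],down(np.deg2rad(12.9)-1.8));print(avg().round(2))
turn(np.deg2rad(12.9),1.8,2.4,.15,.1212,ax)
st()
E
```

```text
[ 0.8   4.92 -3.51  0.86 -0.1   0.07]
32.24 cmd 1.95 act 1.949 F [ 0.8  5.9 -3.7] M [ 0.974 -0.129 -0.007]
32.67 cmd 2.1 act 2.099 F [ 0.8  6.1 -3.4] M [ 1.055 -0.139 -0.019]
33.11 cmd 2.25 act 2.249 F [ 1.   6.6 -3.5] M [ 1.088 -0.153 -0.01 ]
33.54 cmd 2.4 act 2.399 F [ 1.2  6.7 -3.9] M [ 1.176 -0.212 -0.006]
 t 33.54 [ 0.6266 -0.0124  0.115 ] F [ 1.61  6.41 -3.69] M [ 1.168 -0.211 -0.01 ] g 0.0132 j6 2.027
```

```bash
python3 - <<'E'
from h import *
c=imaging.read_camera("scene");d=imaging.read_camera("side")
a=cv2.resize(c["image"][150:270,260:400],None,fx=4,fy=4,interpolation=cv2.INTER_CUBIC);b=cv2.resize(d["image"][140:260,265:345],None,fx=4,fy=4,interpolation=cv2.INTER_CUBIC)[:480,:240]
save("p8",np.hstack([a[:,:550],b]))
E
```

```text
(no output)
```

View pics/p8.png

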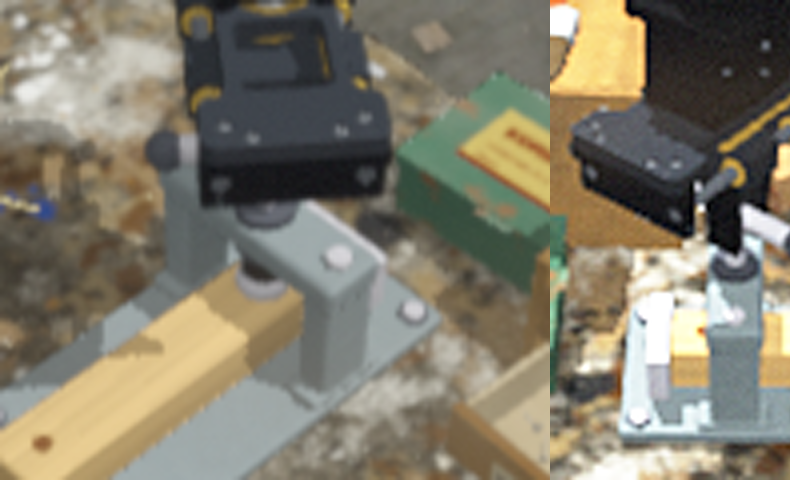

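The handle has turned with the jaws: its ball is now at px (165,150). The pad (260,285) is close over the rail. I'll continue turning.

```bash
python3 - <<'E'
from h import *
ax=AX+[-.0011,.0005]
ctrl.servo_line([*ax,.1210-.0025*2.4],down(np.deg2rad(12.9)-2.4));print(avg().round(2))
turn(np.deg2rad(12.9),2.4,2.97,.095,.1210,ax)
st()
E
```

```text
[ 0.15  5.25 -2.92  0.95 -0.05  0.04]
34.41 cmd 2.5 act 2.495 F [ 0.5  5.2 -2.8] M [ 0.982 -0.069  0.005]
34.79 cmd 2.59 act 2.59 F [ 0.2  5.5 -2.9] M [ 1.015 -0.112  0.029]
35.17 cmd 2.69 act 2.685 F [ 0.6  6.2 -3.1] M [ 1.047 -0.152  0.02 ]
35.56 cmd 2.78 act 2.78 F [ 1.2  6.2 -3. ] M [ 1.074 -0.179 -0.004]
35.94 cmd 2.88 act 2.875 F [ 0.9  6.1 -3.3] M [ 1.088 -0.234  0.017]
36.33 cmd 2.97 act 2.97 F [ 1.6  6.2 -3.6] M [ 1.141 -0.252  0.04 ]
 t 36.33 [ 0.6269 -0.0121  0.1136] F [ 1.11  6.71 -3.7 ] M [ 1.11  -0.222  0.013] g 0.013 j6 2.599
```

```bash
python3 - <<'E'
from h import *
y0=np.deg2rad(12.9)
ctrl.let_go();p=ctrl.sense()["ee_pos"];print("free",avg().round(3))
ax=AX+[-.0009,.0006]
ctrl.servo_line([p[0],p[1],.170],max_speed=.15)
q=ctrl.sense()["qpos"].copy();q[5]-=np.pi;ctrl.movej(q);st("swung")
zc=.1210
yn=y0+np.pi
ctrl.servo_line([*ax,.170],down(yn-2.97))
print("free",avg().round(3))
ctrl.servo_line([*ax,zc-.0025*2.97],max_speed=.1,guard=8);st("at")
ctrl.close_gripper(45);print(avg().round(3))
turn(yn,2.97,3.27,.1,zc,ax);st()
E
```

```text
free [-0.003  0.025 -0.14   0.119  0.009  0.017]
swung t 41.0 [ 0.6266 -0.0128  0.1697] F [-0.34  1.53 -0.58] M [ 0.02  -0.117  0.032] g 0.087 j6 -0.542
free [-0.136 -0.142  0.088  0.003 -0.131  0.001]
at t 42.1 [ 0.6272 -0.0128  0.1138] F [-0.78  0.49  0.34] M [-0.029 -0.132 -0.002] g 0.0871 j6 -0.543
[ 2.353  0.736 -1.533  0.134 -0.521  0.005]
43.81 cmd 3.07 act 3.068 F [ 3.6  1.5 -2.7] M [ 0.211 -0.718 -0.003]
44.19 cmd 3.17 act 3.167 F [ 4.9  1.5 -3.1] M [ 0.25  -0.908  0.047]
44.58 cmd 3.27 act 3.267 F [ 5.   1.7 -3. ] M [ 0.252 -0.898  0.043]
 t 44.58 [ 0.6272 -0.0126  0.1129] F [ 5.51  1.61 -2.97] M [ 0.265 -0.906  0.047] g 0.0132 j6 -0.246
```

```bash
sed -i 's/a=avg()/a=avg(20)/' h.py; python3 - <<'E'
from h import *
ax=AX+[-.0014,.0008]
turn(np.deg2rad(12.9)+np.pi,3.27,3.57,.1,.1211,ax);st()
E
```

```text
45.16 cmd 3.37 act 3.367 F [ 7.2  1.1 -4.9] M [ 0.157 -1.258  0.064]
45.74 cmd 3.47 act 3.467 F [ 7.   1.1 -4.6] M [ 0.149 -1.254  0.076]
46.33 cmd 3.57 act 3.567 F [ 7.1  1.  -4.7] M [ 0.148 -1.245  0.096]
 t 46.33 [ 0.6272 -0.0126  0.1122] F [ 7.52  1.62 -4.56] M [ 0.11  -1.242  0.115] g 0.0126 j6 0.055
```

```bash
python3 - <<'E'
from h import *
for i in range(3):
    a=avg(25);s=ctrl.sense();print(round(s["clock"],2),a.round(3),s["effort"][5])
E
```

```text
46.74 [ 7.041  1.052 -4.694  0.152 -1.234  0.103] 0.10027132462710142
47.16 [ 7.194  1.275 -4.849  0.149 -1.228  0.089] 0.10023390641435981
47.58 [ 7.216  1.033 -4.582  0.147 -1.239  0.102] 0.1002660789526999
```

```bash
python3 - <<'E'
from h import *
ax=AX+[-.0014,.0008];y0=np.deg2rad(12.9)+np.pi
for d in (3.59,3.61):
    ctrl.servo_line([*ax,.1211-.0025*d],down(y0-d))
    e=[]
    for i in range(4):
        e.append(round(float(ctrl.sense()["effort"][5]),4));ctrl.wait(.15)
    print(d,e,y0-yaw()-2*np.pi,ctrl.sense()["clock"])
E
```

```text
3.59 [0.2685, 0.2242, 0.2243, 0.2243] -2.696397633102382 48.425
3.61 [0.2751, 0.2313, 0.2314, 0.2314] -2.676446321924535 49.275
```

```bash
python3 - <<'E'
from h import *
ax=AX+[-.0014,.0008];y0=np.deg2rad(12.9)+np.pi
for d in (3.63,3.61,3.59,3.57,3.55,3.57,3.59,3.61,3.63):
    ctrl.servo_line([*ax,.1211-.0025*d],down(y0-d))
    e=ctrl.sense()["effort"][5];ctrl.wait(.1)
    s=ctrl.sense();print(d,e.round(4),s["effort"][5].round(4),s["wrist_torque"][2].round(3),(y0-yaw()-2*np.pi+6.2832).round(4),s["clock"])
E
```

```text
3.63 0.2784 0.236 0.241 3.6268 49.625
3.61 0.0006 0.0444 0.088 3.6072 49.975
3.59 -0.0828 -0.0401 -0.066 3.5874 50.325
3.57 -0.0887 -0.0462 -0.09 3.5674 50.675
3.55 -0.0924 -0.0498 -0.061 3.5474 51.025
3.57 0.1883 0.1447 0.144 3.567 51.375
3.59 0.2685 0.2258 0.24 3.5868 51.725
3.61 0.2743 0.2318 0.279 3.6067 52.075
3.63 0.2778 0.2353 0.224 3.6268 52.425
```

```bash
python3 - <<'E'
from h import *
ax=AX+[-.0012,.0008];y0=np.deg2rad(12.9)+np.pi
for d in (3.73,3.75,3.77,3.73,3.71,3.75,3.77):
    ctrl.servo_line([*ax,.1211-.0025*d],down(y0-d))
    e=ctrl.sense()["effort"][5];ctrl.wait(.06)
    s=ctrl.sense();print(d,e.round(4),s["effort"][5].round(4),s["wrist_torque"][2].round(3),(y0-yaw()).round(4),s["clock"])
E
```

```text
3.73 0.355 0.1647 0.194 3.727 52.7333
3.75 0.294 0.2566 0.247 3.7467 53.0417
3.77 0.3007 0.2636 0.215 3.7667 53.35
3.73 -0.0693 0.0068 0.006 3.7272 53.6583
3.71 -0.0654 -0.0282 -0.019 3.7073 53.9667
3.75 0.305 0.2288 0.238 3.7468 54.275
3.77 0.2992 0.2621 0.204 3.7667 54.5833
```

Reversing through small steps gives a symmetric torque centre of 0.123 N·m. That is about 0.65 rad past contact, or roughly 49 N, inside the 35–95 N window with margin. I'll release.

```bash
python3 - <<'E'
from meas import *
ctrl.let_go();p=ctrl.sense()["ee_pos"];st("free")
ctrl.servo_line([p[0],p[1],.19],max_speed=.15)
ctrl.move_ptp([*W(-.10),.24],down(TH));ctrl.move_ptp([*W(-.10),.24],down(TH-np.pi/2)) if ctrl.sense()["clock"]<62 else None
st("back")
w=imaging.read_camera("wrist");save("p9",w["image"]);p=wcloud(w);h=cv2.cvtColor(w["image"],cv2.COLOR_BGR2HSV);z=p[...,2]
R=np.array([[np.cos(TH),np.sin(TH)],[-np.sin(TH),np.cos(TH)]]);xy=(p[...,:2]-C0)@R.T;P=np.dstack([xy,z])
rect(P[(abs(z-.04)<.004)&(h[...,1]>60)&(xy[...,0]<.055)&(xy[...,0]>-.15)&(abs(xy[...,1])<.035)],"rail in clamp")
rect(P[(z>.11)&(z<.16)&(abs(xy[...,0]-.07)<.08)&(abs(xy[...,1])<.08)],"handle")
E
```

```text
free t 55.95 [ 0.6266 -0.0125  0.1117] F [-0.53 -0.84 -0.23] M [-0.008 -0.049 -0.03 ] g 0.0872 j6 0.258
back t 58.76 [ 0.4584 -0.0237  0.2396] F [ 0.78 -0.3  -0.26] M [-0.03  -0.008 -0.044] g 0.0871 j6 1.285
rail in clamp 4102 [-16.8   0.1] [143.3  39.4] 0.26 z 0.0402 [0.0383 0.0419]
handle 1669 [69.4 -1.5] [106.5  19.2] 64.78 z 0.1367 [0.1197 0.1401]
```

View pics/p9.png

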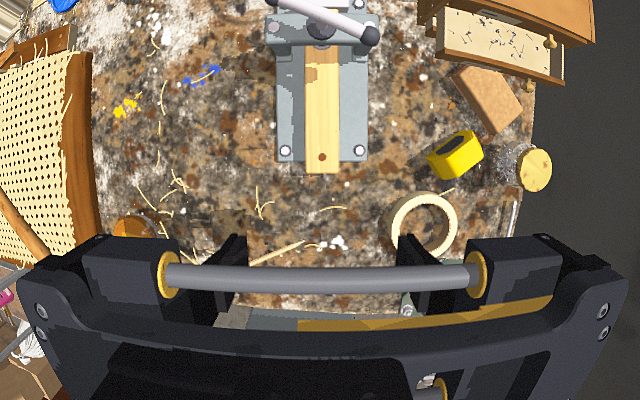

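The rail (near end at px 322,173) is unmoved. The bar's angle matches the turn I commanded, and the tape and cork block are where they started.

```bash
python3 -c "
from bench import ticket;print(ticket.sign_off())"
```

```text
the job is handed in; nothing more can be done
None
```

The rail is home against the stop and clamped. I turned the T-handle about 3.77 rad clockwise, with one re-grip at about 2.97 rad, then let go and backed off. The job was handed in at about 59 s of the 72 s allowed.

**Rail position:** The last check puts the rail's near end about 1 mm from where it should be when home, under 0.5 mm off sideways and about 0.26° off straight. It did not move during clamping, and further pushes of 5 to 10 N were blocked.

**Clamping force:** My best estimate is 49 N, from the torque while turning the handle slightly back and forth. That is inside the 35–95 N window but below the 65 N aim.

**Disagreements:**
- **Torque reading:** The task's standstill rule (about 0.08 N m) would have put the force higher. I read about 0.10 N m at 3.57 rad, about 78 N by that rule, which would be roughly 93 N at the end. I therefore stopped at a point that is within limits under either reading.
- **Grip offset:** The stop was met with the gripper about 13 mm short of where I expected it. I did not find out why, but the camera measurements and the blocked pushes both showed the rail home.

**Bystanders:** The tape measure and sanding block look unmoved in the last picture; I did not re-measure them.

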